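# Switch on the red-guarded bench supply

### The job

Switch on the bench supply that has the red guard: with a fingertip lift the hinged red guard by the roller along its front edge and, while the finger keeps it up, push the toggle beneath it fully over towards the hinge, then let the guard drop shut and stay clear. Only touch and push, gently: pinch nothing, and leave the yellow-guarded supply and the loose things lying about as they are.

Things in the scene. Friction and masses are not known exactly. Their poses are not given: they have to be found in the camera images.
- red_supply: red bench supply: grey metal box 100 (x) x 88 (y) x 60 mm high, fixed to the worktop, with a red hinged guard over a toggle switch on its top panel. Origin: centre of its underside. Its x axis points from its front (two round sockets; the guard's lip) to its back (the guard's hinge), roughly away from the robot; z up. In its frame the hinge line runs along y at x = +10, z = 72 mm.
- red_guard (a joint): red guard, a hood open below, 70 mm wide; shut, its top is 112 mm and its lower edge 76 mm above the worktop, its front wall at x = -60 mm in the supply's frame. Joint in rad: 0 shut, grows as the front swings up and back, stop at 1.75. A weak spring and its weight close it (1 to 2 N at the roller), so it stays up only while something, such as the lifting finger, bears it.
- red_lip (a point): middle of the red guard's front lip, a free-turning steel roller 8 mm thick, 62 mm long, that rolls along a finger set under or against it. Moves with the guard; shut: x = -66, z = 82 mm in the supply's frame (76 mm in front of, 10 mm above the hinge line), ahead of the box's front (x = -50), nothing below. An upright or forward-leaning finger moved up and forward raises it.
- red_toggle (a joint): metal bat toggle under the red guard, a 6 mm rod with 9 mm ball end pivoting at x = -40, z = 62 mm in the supply's frame. Joint in rad: 0 off (leaning 0.17 to the front), 0.42 fully on (leaning 0.25 to the back, towards the guard's hinge). Needs about 1 to 2 N near its end and stays wherever it is left.
- red_tip (a point): centre of the ball end of the toggle under the red guard, 39 mm from its pivot; off: x = -47, on: x = -30, both about z = 100 mm in the supply's frame.
- yellow_supply: yellow bench supply: grey metal box 100 (x) x 88 (y) x 60 mm high, fixed to the worktop, with a yellow hinged guard over a toggle switch on its top panel. Origin: centre of its underside. Its x axis points from its front (two round sockets; the guard's lip) to its back (the guard's hinge), roughly away from the robot; z up. In its frame the hinge line runs along y at x = +10, z = 72 mm.
- yellow_guard (a joint): yellow guard, a hood open below, 70 mm wide; shut, its top is 112 mm and its lower edge 76 mm above the worktop, its front wall at x = -60 mm in the supply's frame. Joint in rad: 0 shut, grows as the front swings up and back, stop at 1.75. A weak spring and its weight close it (1 to 2 N at the roller), so it stays up only while something, such as the lifting finger, bears it.
- yellow_lip (a point): middle of the yellow guard's front lip, a free-turning steel roller 8 mm thick, 62 mm long, that rolls along a finger set under or against it. Moves with the guard; shut: x = -66, z = 82 mm in the supply's frame (76 mm in front of, 10 mm above the hinge line), ahead of the box's front (x = -50), nothing below. An upright or forward-leaning finger moved up and forward raises it.
- yellow_toggle (a joint): metal bat toggle under the yellow guard, a 6 mm rod with 9 mm ball end pivoting at x = -40, z = 62 mm in the supply's frame. Joint in rad: 0 off (leaning 0.17 to the front), 0.42 fully on (leaning 0.25 to the back, towards the guard's hinge). Needs about 1 to 2 N near its end and stays wherever it is left.
- yellow_tip (a point): centre of the ball end of the toggle under the yellow guard, 39 mm from its pivot; off: x = -47, on: x = -30, both about z = 100 mm in the supply's frame.
- phone_0: loose black smartphone lying flat, 148 x 73 x 9 mm, origin at the centre of its underside; to be left alone
- screwdriver_0: loose small screwdriver with red handle, 155 mm long, 14 mm thick, lying in front of the supplies on the blue mat (2.6 mm thick), origin under its middle; to be left alone
- cell_0: loose flat black phone battery, 96 x 42 x 5 mm, origin at the centre of its underside; to be left alone

How it is judged:
By the outcome, as a careful person would: the job done as asked, in the order asked, and still so for the second after the job is handed in, with the robot touching nothing.
It also fails if it takes over 35 s, if anything falls off the work surface, if the arm or the gripper's body presses on something with over 40 N, if the wrist force passes 120 N, or if a joint passes its speed limit or range.

### The arm

A 7-joint arm with a two-finger parallel gripper is mounted at the origin on a cart in front of the work surface, level with it; the furniture and walls round the work are solid. World frame = base frame: x ahead of the robot, y to its left, z up, the work surface at z = 0. Lengths are in m, angles in rad, forces in N, time in s.
With the tool pointing down it reaches from about 0.425 to 0.925 m from the base axis. Payload 6.8 kg.
Tool frame: the origin (TCP) lies at the very end of the fingers, on their centre line; the grasp point (between the pads) lies 19 mm behind it; z points along the fingers, y is the line along which they close (so a half turn about z gives the same grasp; the last joint's range is limited). The gripper opens to 85 mm and grips with 20 to 120 N. Pads are 22 mm wide; open, the fingers measure 114 mm over their backs; the gripper's body (76 mm by 85 mm) begins 54 mm behind the grasp point. The pads swing forward as they close: fully open they stand 13 mm farther back than shut.
Start: joints at [0.997, 0.477, 0.022, 1.555, -0.011, 1.109, -0.083], TCP at [0.303, -0.603, 0.231] pointing down, gripper open.
Joint ranges: [-2.96, 2.96], [-0.34, 2.1], [-1.41, 1.46], [0.24, 2.44], [-1.37, 4.51], [0.17, 1.92], [-2.96, 2.96]. Speed limits (rad/s): [2.39, 2.39, 3.14, 3.14, 3.14, 3.14, 3.14].

### API

Orientations are given as a unit quaternion [w, x, y, z].
In Python, from station import readout, viewer, bot gives the robot as it stands. The module is installed in compiled form; this text tells all that it offers.
- The arm moves only by the shell command python3 -m handwheel 'ROWS' [FORCE]. ROWS is JSON, a list of rows, each a list of 3 entries, a list of its own where there are three numbers: the shift along the tool's x, y, z in mm, then the turn, a rotation vector about the tool's x, y, z in degrees, then the gripper command: -1 is fully open, 1 is shut, values between are in proportion. In form: [[[x, y, z], [ax, ay, az], grip], ...]. A call has 1 to 20 rows; each row is the pose to reach, as a shift and turn from the pose commanded when the call began, along the tool's axes at that moment; what a row does not reach only later rows make up. A row lasts 1/12 s, in which the tool goes at most 41.7 mm and 7.16 degrees, less where a joint would pass 70% of its speed; a pose out of reach is approached as far as the arm can. A call with a gripper value outside its range is refused whole. The fingers move at their own pace and stop on an object; FORCE is the grip in N (left out, the last holds). Time passes only in rows, so rows that repeat a pose let the fingers close. It gives the time, the measured TCP pose, the force and the opening at its end, in the units of the state.
- readout.get_obs(): the state, without advancing time (a new reading comes with each control period).
- viewer.read_camera(name): name is "scene" or "top" or "wrist"; returns a dict with "frame" (420x560x3 uint8, red, green, blue), "fx", "fy", "cx", "cy" (pixels), "rvec" (rotation vector, rad) and "tvec" (3), from world to camera coordinates, as OpenCV has them; the wrist camera has in their place "tool_from_camera" (4x4, takes a point from camera to tool coordinates, whose origin is the TCP and whose axes are the flange's). Camera axes: x right, y down, z forward; pixel columns grow to the right and rows downward; lengths in m; the calibration is good to about 2 mm. A picture is of the moment at which its call begins: read the wrist's pose just before it. There is no depth.
- bot.hand_in(): hands the job in, once; it reports no verdict.
Trained networks look in a picture, given as the dict that the camera call returned (one of the last four; its "shot" number tells which), for a name from the list of things; names that differ only in an ending like _2 or _b are one class to them, and where a whole thing is asked for, a point or a joint stands for the part that bears it (a point fixed in the world has none). Each returns a list of dicts, best first, with "score" (0 to 1); they miss things now and then, are a little off and sometimes report something else, mostly with a low value. They report only what shows in the picture. A call takes as long as a camera call.
- viewer.search_frame(picture, target): "rect" ([centre column, centre row, width, height] in pixels, round what is visible of it).
- viewer.outline_of(picture, target): "mask" (420x560 bool, what is visible of it) and "rect" ([centre column, centre row, width, height] in pixels, round what is visible of it).
The state is a dict: "t": time; "q": joint angles; "joint_vel": joint speeds; "joint_torque": joint torques, N m; "eef_pos": TCP position; "tool_rot": TCP orientation; "contact_force": force on the tool from outside, world axes, zero at the start; "torque": the same for the moment, N m; "gripper_width": opening from 0.0 (shut) to 1.0 (fully open).
Only numpy, scipy, OpenCV 4.12 (cv2) and the standard library are available. Lean on these libraries where they do the work, as an engineer would, in place of code of your own. Each camera call takes 0.05 s, during which the arm holds its last target. There are 200 camera calls.

## Working session

There is one attempt and no reset: what is moved stays moved. The work goes in short steps, Python scripts to look and compute and a shell command to move; the robot and the scene stay as the last step left them, time stands still between calls to the robot, and variables do not carry over. Pictures are saved under pics/ and viewed, on a budget of 10 in all, crops included, one or two more only if the job needs it, and the job is handed in when it is done.

```bash
mkdir -p pics; python3 - <<'E'
from station import readout, viewer
import cv2,numpy as np
o=readout.get_obs();print({k:np.round(v,3).tolist() for k,v in o.items() if k in('t','eef_pos','tool_rot','contact_force','gripper_width')})
for n in("scene","top"):
    p=viewer.read_camera(n);cv2.imwrite(f'pics/{n}.png',p['frame'][:,:,::-1])
    print(n,p['fx'],p['fy'],p['cx'],p['cy'],np.round(p['rvec'],4),np.round(p['tvec'],4))
    for t in("red_supply","red_guard","red_lip","yellow_supply","yellow_guard"):
        for d in viewer.search_frame(p,t)[:2]: print(t,round(d['score'],2),np.round(d['rect'],1))
E
```

```text
{'t': 0.0, 'eef_pos': [0.303, -0.603, 0.23], 'tool_rot': [-0.001, 0.973, 0.231, -0.0], 'contact_force': [-0.408, -0.241, 0.5], 'gripper_width': 1.001}
scene 452.9380745455356 452.9380745455356 282.1760414075463 207.93342270191857 [ 0.8875 -2.6233  0.9509] [0.3776 0.3582 0.7612]
red_supply 0.84 [187.8 267.2  66.8  67.5]
red_lip 0.64 [194.9 261.6  60.3  55. ]
yellow_supply 0.91 [290.5 181.8  62.7  58.3]
yellow_guard 0.95 [296.2 171.5  43.4  38.4]
top 455.05227833174604 455.05227833174604 276.050596244204 206.64379805395743 [ 2.1247 -2.0541  0.2638] [-0.1053  0.5422  0.9578]
red_guard 0.97 [180.5 180.1  34.6  41.6]
red_lip 0.98 [184.2 184.5  41.   44.2]
red_lip 0.31 [367.4 278.6  43.9  22.5]
yellow_supply 0.88 [316.5 188.6  44.2  54.1]
yellow_supply 0.18 [241.8 225.1  13.1  31.1]
yellow_guard 0.89 [320.4 192.5  38.5  44.6]
```

View pics/scene.png

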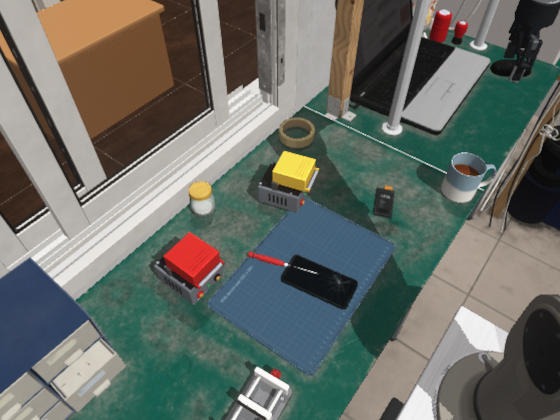

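View pics/top.png

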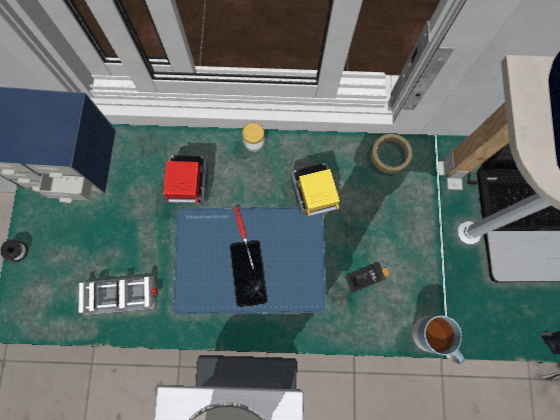

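The red supply is at about (184,180) in the top view and (188,267) in the scene view; the yellow one is well to its right. I'll fit the red supply's pose from its guard silhouette in both views.

```bash
cat > h.py <<'E'
import cv2,numpy as np
from scipy.optimize import least_squares
from scipy.spatial.transform import Rotation as R
def K(p): return np.array([[p['fx'],0,p['cx']],[0,p['fy'],p['cy']],[0,0,1.]])
def ext(p,o=None):
    if 'rvec' in p: return np.array(p['rvec'],float),np.array(p['tvec'],float)
    T=np.eye(4);q=o['tool_rot'];T[:3,:3]=R.from_quat([q[1],q[2],q[3],q[0]]).as_matrix();T[:3,3]=o['eef_pos']
    C=np.linalg.inv(T@np.array(p['tool_from_camera']));return cv2.Rodrigues(C[:3,:3])[0].ravel(),C[:3,3]
def proj(p,X,e): return cv2.projectPoints(np.array(X,float).reshape(-1,1,3),e[0],e[1],K(p),None)[0].reshape(-1,2)
def world(L,s): # L local m, s=x,y,yaw
    c,n=np.cos(s[2]),np.sin(s[2]);L=np.atleast_2d(L);return np.c_[s[0]+c*L[:,0]-n*L[:,1],s[1]+n*L[:,0]+c*L[:,1],L[:,2]]
def back(p,e,uv,z):
    Rm=cv2.Rodrigues(e[0])[0];d=Rm.T@np.linalg.inv(K(p))@[*uv,1];c=-Rm.T@e[1];return c+d*(z-c[2])/d[2]
E
python3 - <<'E'
from h import *; from station import viewer
ps=[viewer.read_camera(n) for n in('top','scene')]
obs=[]
for p in ps:
    e=ext(p);f=p['frame'];h=cv2.cvtColor(f,cv2.COLOR_RGB2HSV)
    m=(((h[:,:,0]<8)|(h[:,:,0]>172))&(h[:,:,1]>150)&(h[:,:,2]>60)).astype('u1')
    n,l,st,ce=cv2.connectedComponentsWithStats(m)
    i=min((i for i in range(1,n) if st[i,4]>400),key=lambda i:abs(ce[i][0]-185));m=(l==i)
    print(st[i],ce[i],back(p,e,ce[i],.105))
    c=cv2.findContours(m.astype('u1'),0,1)[0];c=max(c,key=len).reshape(-1,2).astype(float);obs.append((p,e,cv2.convexHull(c.astype('f4')).reshape(-1,2)))
B=[[x,y,z] for x in(-.06,.01) for y in(-.035,.035) for z in(.076,.112)]
ang=np.linspace(0,2*np.pi,24,endpoint=False);D=np.c_[np.cos(ang),np.sin(ang)]
def res(s):
    r=[]
    for p,e,c in obs:
        BB=np.array(B);BB[4:,0]=s[3]
        r.append((D@proj(p,world(BB,s),e).T).max(1)-(D@c.T).max(1)-.5)
    return np.concatenate(r)
s0=[*back(*obs[0][:2],obs[0][2].mean(0),.1)[:2],0,.02]
f=least_squares(res,s0,loss='soft_l1',diff_step=1e-4,x_scale=[.01,.01,.1,.01]);print(np.round(f.x,4),f.cost);print(np.round(f.fun,1))
for k,(p,e,c) in enumerate(obs):
    im=p['frame'][:,:,::-1].copy();u=proj(p,[[*f.x[:2],.1]],e)[0].astype(int)-50
    im=cv2.resize(im[u[1]:u[1]+100,u[0]:u[0]+100],None,fx=4,fy=4,interpolation=2)
    for s,e2 in(([(-.05,-.044,.06),(-.05,.044,.06),(.05,.044,.06),(.05,-.044,.06)],0),([(-.06,-.035,.112),(-.06,.035,.112),(f.x[3],.035,.112),(f.x[3],-.035,.112)],1),([(-.05,-.044,0),(-.05,.044,0)],2),([(-.066,-.031,.082),(-.066,.031,.082)],2)):
        cv2.polylines(im,[((proj(p,world(np.array(s),f.x),e)-u+.5)*4).astype('i4')],True,[(0,255,0),(255,255,0),(255,0,255)][e2],1)
    obs[k]=im
cv2.imwrite('pics/fit.png',np.hstack(obs))
E
```

```text
[ 164  161   36   42 1287] [181.70940171 179.46076146] [0.59060194 0.12264582 0.105     ]
[ 163  232   61   57 1821] [191.86436024 258.70840198] [0.5880117  0.12860299 0.105     ]
[0.6088 0.1244 0.0111 0.0224] 5.956421290150529
[ 0.6  0.4  0.5  0.4  0.  -0.5 -1.  -0.8 -0.9 -1.   0.   1.3  0.7 -0.
  0.3  0.6  0.4  0.2 -0.1  0.1  0.4  0.4  0.   0.1 -0.1  0.   0.1 -0.2
  0.3  0.6  0.9  0.8  0.6  0.2  0.3 -0.5 -0.2 -0.2 -0.3 -0.3 -0.4 -0.2
 -0.1 -0.  -0.2  0.6  1.6  0.2]
```

View pics/fit.png

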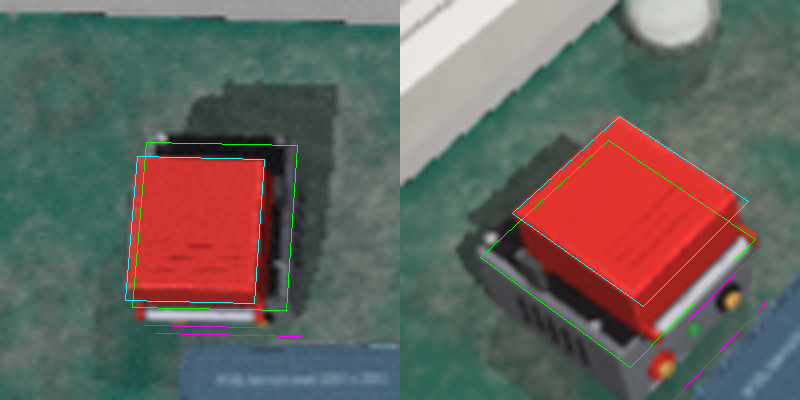

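The overlay shows the fit about 5 mm too near, because the red socket got into the silhouette. A better estimate is a supply centre near (0.614, 0.124) and yaw near 0. I'll approach with the gripper shut and refine with the wrist camera.

```bash
cat >> h.py <<'E'
def tgt(yaw,lean): # tool x forward(yaw), z down leaning forward by lean (deg)
    return R.from_euler('z',yaw)*R.from_euler('x',np.pi)*R.from_euler('y',np.radians(lean))
def cmd(o,pos,rot):
    q=o['tool_rot'];r=R.from_quat([q[1],q[2],q[3],q[0]])
    print('shift',np.round(r.inv().apply(np.array(pos)-o['eef_pos'])*1e3,1),'turn',np.round(np.degrees((r.inv()*rot).as_rotvec()),2))
E
python3 - <<'E'
from h import *; from station import readout,viewer
o=readout.get_obs()
print(tgt(0,25).as_matrix().round(2))
cmd(o,[.47,.11,.23],tgt(0,25))
p=viewer.read_camera('top');print(back(p,ext(p),(465,232),0),back(p,ext(p),(438,335),.09))
p=viewer.read_camera('wrist');print(np.round(p['tool_from_camera'],3))
E
```

```text
[[ 0.91  0.    0.42]
 [ 0.   -1.   -0.  ]
 [ 0.42  0.   -0.91]]
shift [ 469.3 -562.2    1.3] turn [-5.82 24.54 26.26]
[ 5.16033176e-01 -5.38651680e-01 -2.22044605e-16] [ 0.27843705 -0.42974938  0.09      ]
[[-0.    -0.957 -0.291  0.075]
 [ 1.     0.    -0.001 -0.001]
 [ 0.001 -0.291  0.957 -0.142]
 [ 0.     0.     0.     1.   ]]
```

```bash
python3 -m handwheel '[[[469,-562,1],[-5.82,24.5,26.3],1],[[469,-562,1],[-5.82,24.5,26.3],1],[[469,-562,1],[-5.82,24.5,26.3],1],[[469,-562,1],[-5.82,24.5,26.3],1],[[469,-562,1],[-5.82,24.5,26.3],1],[[469,-562,1],[-5.82,24.5,26.3],1],[[469,-562,1],[-5.82,24.5,26.3],1],[[469,-562,1],[-5.82,24.5,26.3],1],[[469,-562,1],[-5.82,24.5,26.3],1],[[469,-562,1],[-5.82,24.5,26.3],1],[[469,-562,1],[-5.82,24.5,26.3],1],[[469,-562,1],[-5.82,24.5,26.3],1],[[469,-562,1],[-5.82,24.5,26.3],1],[[469,-562,1],[-5.82,24.5,26.3],1],[[469,-562,1],[-5.82,24.5,26.3],1],[[469,-562,1],[-5.82,24.5,26.3],1],[[469,-562,1],[-5.82,24.5,26.3],1],[[469,-562,1],[-5.82,24.5,26.3],1],[[469,-562,1],[-5.82,24.5,26.3],1],[[469,-562,1],[-5.82,24.5,26.3],1]]' 20
python3 - <<'E'
from h import *; from station import readout,viewer
o=readout.get_obs();print(o['t'],o['eef_pos'],o['q'],o['contact_force'])
p=viewer.read_camera('wrist');e=ext(p,o);im=p['frame'][:,:,::-1].copy();cv2.imwrite('pics/w1raw.png',im)
s=(.614,.124,0.0)
for L in([(-.06,-.035,.112),(-.06,.035,.112)],[(-.066,-.031,.082),(-.066,.031,.082)],[(-.05,-.044,.06),(-.05,.044,.06)],[(-.05,-.044,.06),(.05,-.044,.06)]):
    u=proj(p,world(np.array(L),s),e);print(u.round(1).tolist());cv2.polylines(im,[u.astype('i4')],False,(0,255,0),1)
cv2.imwrite('pics/w1.png',im)
E
```

```text
t: 2.47
eef_pos: [0.4713, 0.1148, 0.2319]
tool_rot: [-0.002, 0.976, 0.001, 0.218]
contact_force: [-0.3, 0.2, 0.2]
gripper_width: 0.0
2.4667 [0.47129468 0.11483526 0.23192181] [ 0.65204903  0.03978207 -1.13366751  2.24115254  0.46151002  0.53057379
 -2.40088032] [-0.32165977  0.23398895  0.23684426]
[[313.0, 162.6], [225.8, 162.4]]
[[305.4, 178.2], [235.2, 178.0]]
[[317.4, 166.9], [224.7, 166.7]]
[[317.4, 166.9], [316.2, 68.4]]
```

View pics/w1.png

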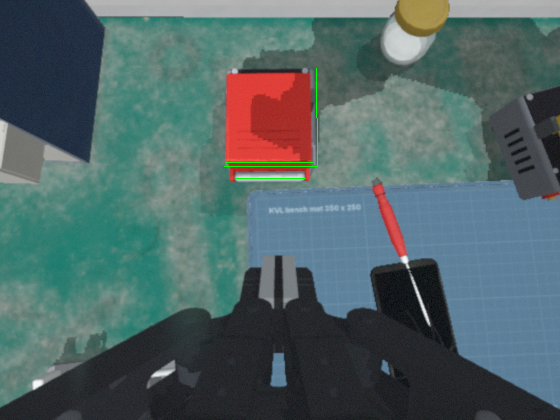

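The roller shows at columns 236–304, row about 175, against a prediction of 178. So the supply is at roughly x=0.616, y=0.124, yaw 0. The fingertip is at (279,257), and the screwdriver and phone are well to the right. Next I compute the pre-contact pose.

```bash
python3 - <<'E'
from h import *; from station import readout
o=readout.get_obs();print(o['eef_pos'],o['joint_vel'].__abs__().max() if hasattr(o['joint_vel'],'__abs__') else o['joint_vel'])
cmd(o,[.531,.124,.063],tgt(0,25))
E
```

```text
[0.47071662 0.11358136 0.23133997] 0.14412550662343812
shift [-16.7  -9.8 178.1] turn [-0.22 -0.08  0.16]
```

```bash
python3 -m handwheel '[[[-15,-14,40],[0,0,0],1],[[-15,-14,80],[0,0,0],1],[[-15,-14,120],[0,0,0],1],[[-15,-14,150],[0,0,0],1],[[-15,-14,177],[0,0,0],1],[[-15,-14,177],[0,0,0],1],[[-15,-14,177],[0,0,0],1],[[-15,-14,177],[0,0,0],1],[[-15,-14,177],[0,0,0],1],[[-15,-14,177],[0,0,0],1]]'
python3 - <<'E'
from h import *; from station import readout,viewer
o=readout.get_obs();print(o['eef_pos'],o['q'])
a=viewer.read_camera('wrist');b=viewer.read_camera('scene')
u=proj(b,[[.55,.124,.08]],ext(b))[0].astype(int)
c=cv2.resize(b['frame'][u[1]-70:u[1]+70,u[0]-60:u[0]+60],(360,420))
im=a['frame'].copy();s=(.616,.124,0);e=ext(a,o)
for L in([(-.066,-.031,.082),(-.066,.031,.082)],[(-.05,-.044,.06),(-.05,.044,.06)]): cv2.polylines(im,[proj(a,world(np.array(L),s),e).astype('i4')],False,(0,255,0),1)
cv2.imwrite('pics/pre.png',np.hstack([im[:,60:500],c])[:,:,::-1])
E
```

```text
t: 3.35
eef_pos: [0.5355, 0.1233, 0.0733]
tool_rot: [0.004, 0.978, -0.0, 0.208]
contact_force: [-1.2, 3.4, -0.1]
gripper_width: -0.001
[0.5355431  0.12332368 0.07332637] [-0.55684519  0.37795511  0.12458027  2.29314811  0.96961923  0.16867255
 -2.95703467]
```

View pics/pre.png

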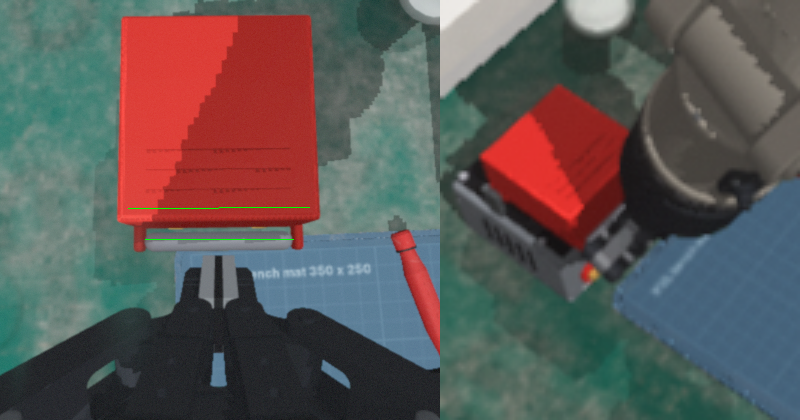

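The wrist joints are at their limits with this 25° lean (q6 about 0.17, q7 about -2.96), so a more upright finger is needed. I'll back off and turn to a lean of about 8°.

```bash
python3 -m handwheel '[[[-5,0,-30],[0,-5,0],1],[[-8,0,-50],[0,-11,0],1],[[-8,0,-60],[0,-17,0],1],[[-8,0,-60],[0,-17,0],1],[[-8,0,-60],[0,-17,0],1],[[-8,0,-60],[0,-17,0],1],[[-8,0,-60],[0,-17,0],1],[[-8,0,-60],[0,-17,0],1]]'
python3 - <<'E'
from h import *; from station import readout
o=readout.get_obs();print(o['eef_pos'],np.round(o['q'],3),o['contact_force'])
for p in([.527,.124,.0645],): cmd(o,p,tgt(0,8))
E
```

```text
t: 4.12
eef_pos: [0.502, 0.1239, 0.1249]
tool_rot: [0.002, 0.998, -0.001, 0.061]
contact_force: [0.0, 0.5, -0.0]
gripper_width: -0.001
[0.50204613 0.1239325  0.12493816] [-0.043  0.334 -0.414  2.091  0.311  0.656 -2.24 ] [ 0.03505565  0.50958111 -0.04570823]
shift [17.4 -0.4 63. ] turn [ 0.28  1.02 -0.04]
```

```bash
python3 -m handwheel '[[[9,0,32],[0,3,0],1],[[17,0,62],[0,5,0],1],[[17,0,62],[0,5,0],1],[[17,0,62],[0,5,0],1],[[17,0,62],[0,5,0],1],[[17,0,62],[0,5,0],1]]'
python3 - <<'E'
from h import *; from station import readout,viewer
o=readout.get_obs();print(o['eef_pos'],np.round(o['q'],3),o['contact_force'])
r=R.from_quat(np.roll(o['tool_rot'],-1));x=r.as_matrix();print('lean',np.degrees(np.arctan2(x[0,2],-x[2,2])), 'tool axes of world x,z',x.T[:,0].round(3),x.T[:,2].round(3))
E
```

```text
t: 4.62
eef_pos: [0.5279, 0.1252, 0.0673]
tool_rot: [0.002, 0.994, 0.0, 0.105]
contact_force: [0.7, 0.2, 0.4]
gripper_width: 0.005
[0.52788664 0.12521117 0.06731214] [-0.149  0.427 -0.3    2.141  0.503  0.446 -2.422] [0.6637937  0.21529179 0.3951023 ]
lean 12.054250396959572 tool axes of world x,z [ 0.978 -0.     0.209] [ 0.209  0.004 -0.978]
```

```bash
python3 -m handwheel '[[[4,0,0],[0,0,0],1],[[8,0,1],[0,0,0],1],[[11,0,1],[0,0,0],1],[[13,0,1],[0,0,0],1],[[15,0,0],[0,0,0],1],[[17,0,-1],[0,0,0],1],[[20,0,-2],[0,0,0],1],[[21,0,-5],[0,0,0],1],[[22,0,-9],[0,0,0],1],[[24,0,-13],[0,0,0],1],[[25,0,-17],[0,0,0],1],[[26,0,-21],[0,0,0],1],[[26,0,-21],[0,0,0],1],[[26,0,-21],[0,0,0],1],[[26,0,-21],[0,0,0],1]]'
python3 - <<'E'
from h import *; from station import readout,viewer
o=readout.get_obs();print(o['eef_pos'],np.round(o['q'],3),o['contact_force'])
a=viewer.read_camera('wrist');b=viewer.read_camera('scene')
u=proj(b,[[.57,.124,.1]],ext(b))[0].astype(int)
c=cv2.resize(b['frame'][u[1]-70:u[1]+70,u[0]-60:u[0]+60],(360,420))
cv2.imwrite('pics/lift.png',np.hstack([a['frame'][:,60:500],c])[:,:,::-1])
E
```

```text
t: 5.87
eef_pos: [0.5484, 0.1246, 0.0917]
tool_rot: [0.002, 0.995, -0.0, 0.104]
contact_force: [-1.7, 1.3, -0.6]
gripper_width: 0.0
[0.54843609 0.12463442 0.09173049] [-0.102  0.413 -0.338  2.081  0.452  0.519 -2.35 ] [-1.74430081  1.29931748 -0.55535678]
```

View pics/lift.png

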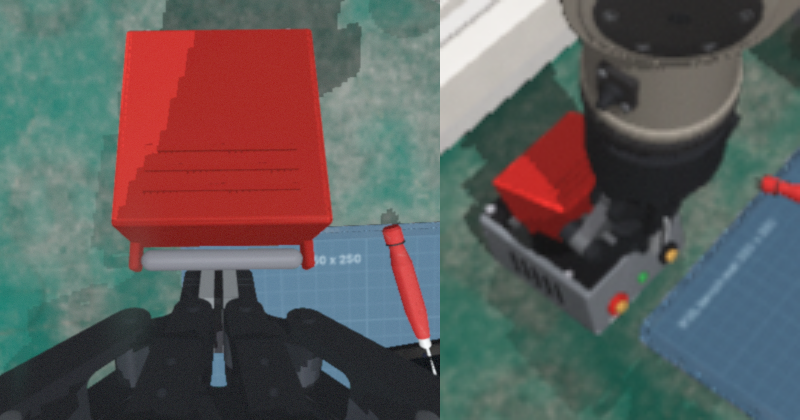

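```bash
python3 -m handwheel '[[[3,0,2],[0,0,0],1],[[5,0,3],[0,0,0],1],[[7,0,4],[0,0,0],1],[[9,0,4],[0,0,0],1],[[11,0,5],[0,0,0],1],[[13,0,5],[0,0,0],1],[[15,0,5],[0,0,0],1],[[17,0,6],[0,0,0],1],[[17,0,6],[0,0,0],1],[[17,0,6],[0,0,0],1]]'; python3 -m handwheel '[[[1,0,0],[0,0,0],1],[[2,0,0],[0,0,0],1],[[2,0,0],[0,0,0],1],[[2,0,0],[0,0,0],1]]'; python3 -m handwheel '[[[1,0,0],[0,0,0],1],[[2,0,0],[0,0,0],1],[[2,0,0],[0,0,0],1],[[2,0,0],[0,0,0],1]]'
```

```text
t: 6.8
eef_pos: [0.5667, 0.1245, 0.0895]
tool_rot: [0.002, 0.995, -0.0, 0.104]
contact_force: [-1.9, 1.5, 0.5]
gripper_width: 0.003
t: 7.13
eef_pos: [0.5682, 0.1245, 0.0897]
tool_rot: [0.002, 0.995, -0.0, 0.104]
contact_force: [-3.1, 1.3, -0.1]
gripper_width: 0.001
t: 7.47
eef_pos: [0.5704, 0.1244, 0.0902]
tool_rot: [0.002, 0.995, -0.0, 0.104]
contact_force: [-3.3, 0.2, 0.2]
gripper_width: 0.002
```

```bash
for i in 1; do :; done; python3 -m handwheel '[[[1,0,0],[0,0,0],1],[[1.5,0,0],[0,0,0],1],[[1.5,0,0],[0,0,0],1]]'; python3 -m handwheel '[[[1,0,0],[0,0,0],1],[[1.5,0,0],[0,0,0],1],[[1.5,0,0],[0,0,0],1]]'
python3 - <<'E'
from h import *; from station import readout,viewer
o=readout.get_obs();print(o['eef_pos'],np.round(o['q'],3),o['contact_force'])
b=viewer.read_camera('scene')
u=proj(b,[[.57,.124,.1]],ext(b))[0].astype(int)
cv2.imwrite('pics/push.png',cv2.resize(b['frame'][u[1]-50:u[1]+60,u[0]-60:u[0]+60],(654,600),interpolation=2)[:,:,::-1])
E
```

```text
t: 7.72
eef_pos: [0.5718, 0.1245, 0.0906]
tool_rot: [0.002, 0.995, -0.0, 0.104]
contact_force: [-2.7, 1.0, -0.1]
gripper_width: -0.003
t: 7.97
eef_pos: [0.5722, 0.1245, 0.0904]
tool_rot: [0.002, 0.995, -0.0, 0.103]
contact_force: [-6.2, 0.4, 1.6]
gripper_width: 0.001
[0.5721555  0.12445789 0.09036369] [-0.09   0.447 -0.337  2.028  0.448  0.54  -2.323] [-6.21937616  0.43544086  1.57774332]
```

View pics/push.png

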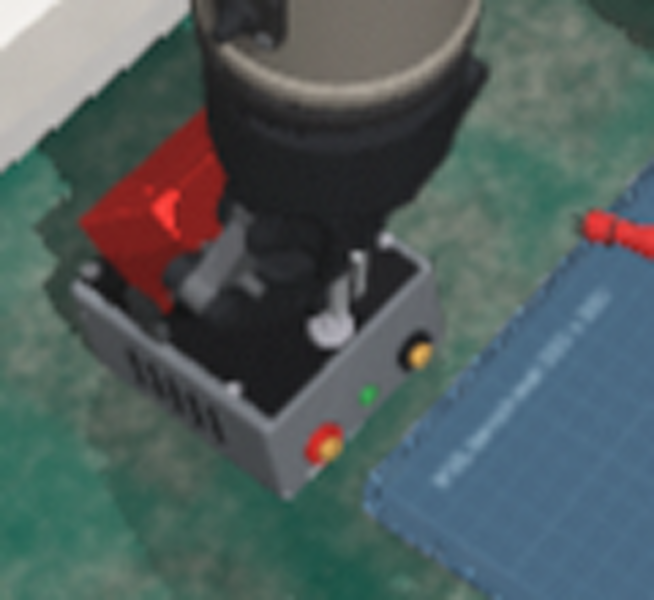

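The force jumped to 6 N and the advance stalled (0.4 mm for 1.5 mm commanded), where the toggle's stop should be. One more small nudge will confirm it.

```bash
python3 -m handwheel '[[[1,0,0],[0,0,0],1],[[1.5,0,0],[0,0,0],1],[[1.5,0,0],[0,0,0],1]]'
```

```text
t: 8.27
eef_pos: [0.5724, 0.1244, 0.0902]
tool_rot: [0.003, 0.995, 0.0, 0.102]
contact_force: [-9.5, 0.4, 2.9]
gripper_width: 0.002
```

The advance is held solid (0.2 mm for 1.5 mm, 9.5 N), so this is the hard stop. I'll retreat along the reverse path and let the guard down gently.

```bash
python3 -m handwheel '[[[-4,0,-1],[0,0,0],1],[[-8,0,-2],[0,0,0],1],[[-13,0,-3],[0,0,0],1],[[-18,0,-4],[0,0,0],1],[[-23,0,-5],[0,0,0],1],[[-27,0,-6],[0,0,0],1],[[-29,0,-1],[0,0,0],1],[[-31,0,5],[0,0,0],1],[[-33,0,12],[0,0,0],1],[[-37,0,14],[0,0,0],1],[[-42,0,15],[0,0,0],1],[[-47,0,15],[0,0,0],1],[[-52,0,15],[0,0,0],1],[[-60,0,14],[0,0,0],1],[[-74,0,11],[0,0,0],1],[[-74,0,11],[0,0,0],1],[[-74,0,11],[0,0,0],1]]'; python3 -m handwheel '[[[0,0,-35],[0,0,0],1],[[0,0,-70],[0,0,0],1],[[0,0,-105],[0,0,0],1],[[0,0,-105],[0,0,0],1],[[0,0,-105],[0,0,0],1],[[0,0,-105],[0,0,0],1]]'
python3 - <<'E'
from h import *; from station import readout,viewer
o=readout.get_obs();print(o['eef_pos'],np.round(o['q'],3),o['contact_force'])
a=viewer.read_camera('wrist');b=viewer.read_camera('scene')
u=proj(b,[[.58,.1,.08]],ext(b))[0].astype(int)
c=cv2.resize(b['frame'][u[1]-70:u[1]+70,u[0]-60:u[0]+60],(360,420))
cv2.imwrite('pics/end.png',np.hstack([a['frame'][:,60:500],c])[:,:,::-1])
E
```

```text
t: 9.68
eef_pos: [0.5041, 0.1248, 0.0654]
tool_rot: [0.002, 0.995, 0.0, 0.104]
contact_force: [1.8, 0.7, -0.6]
gripper_width: -0.001
t: 10.18
eef_pos: [0.4833, 0.1248, 0.168]
tool_rot: [0.002, 0.994, -0.0, 0.105]
contact_force: [-1.1, -0.0, -0.6]
gripper_width: -0.002
[0.48327832 0.12477368 0.1680291 ] [-0.053  0.203 -0.427  2.154  0.307  0.637 -2.269] [-1.07041197 -0.01678191 -0.62154964]
```

View pics/end.png

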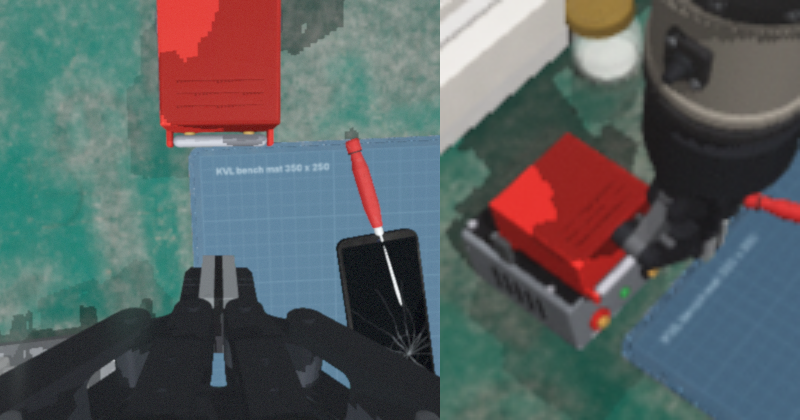

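```bash
python3 -c "
from station import bot,readout
print(bot.hand_in(), readout.get_obs()['t'])"
```

```text
the job is handed in; nothing more can be done
the job is handed in; nothing more can be done
```

I lifted the red guard by its roller with the shut fingertip and, with the finger holding it up, pushed the toggle over to its stop. Then I let the guard down along the reverse path, backed clear and handed in at about 10.2 s.

**Toggle:** I did not see it in its final position, because it sits under the guard. I judged it fully on from the push. The finger stopped within about 2 mm of where the given sizes put "on", and the last 1.5 mm command moved it only 0.2 mm as the force rose to 9.5 N. Before that the force was 2–3 N.

**Last picture:** The guard is shut and the finger is clear, well above and in front of the supply. The screwdriver and phone look undisturbed. The yellow supply and the battery were not in this last view, but the arm never worked near the yellow supply.

**Didn't go to plan:** My first approach, leaning the finger 25°, ran the wrist onto its joint limits. Joint 6 read 0.1687 against a listed minimum of 0.17, and joint 7 read -2.957 against -2.96. I backed off and did the job at a 12° lean with good margin. Joint 6's reading is just past the listed figure; I took that as rounding, but could not confirm it.

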